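# Fetch the bottle brush from behind the whisk, scrub out the large mug, hang the brush back

### The arm

A 6-joint arm with a two-finger parallel gripper is mounted at the origin on a cart in front of the work surface, level with it; the furniture and walls round the work are solid. World frame = base frame: x ahead of the robot, y to its left, z up, the work surface at z = 0. Lengths are in mm, angles in degrees, forces in N, time in s.
With the tool pointing down it reaches from about 350 to 850 mm from the base axis. Payload 8.1 kg.
Tool frame: the origin (TCP) lies between the finger pads; the fingertips stand 25 mm ahead of it and the grasp point (between the pads) lies 6 mm ahead of it (r.tcp_to_tips is the distance from the TCP to the fingertips, in mm); z points along the fingers, y is the line along which they close (so a half turn about z gives the same grasp; the last joint's range is limited). The gripper opens to 85 mm and grips with 20 to 120 N. Pads are 22 mm wide; open, the fingers measure 114 mm over their backs; the gripper's body (76 mm by 85 mm) begins 54 mm behind the grasp point. The pads swing forward as they close: fully open they stand 13 mm farther back than shut.
Start: joints at [-76.341, 7.471, 85.268, -0, 87.261, -4.893], TCP at [190.923, -568.818, 256.292] pointing down, gripper open.
Joint ranges: [-169.43, 169.43], [-51.17, 129.36], [1.28, 143.12], [-76.62, 256.62], [0, 156.53], [-152.29, 152.29]. Speed limits (degrees/s): [136.94, 136.94, 159.86, 180, 180, 180].

### API

Orientations are given as [roll, pitch, yaw] about the fixed x, y, z axes, in that order (R = Rz(yaw) Ry(pitch) Rx(roll)).
In Python, from bench import r gives the robot as it stands.
- The arm moves only by the tool apply_moves, never from a script. Its arguments are lists of equal length, an entry for each row: "angular": the turn, a rotation vector about the world's x, y, z in units of 8 degrees (1.0 is 8 degrees), a list of three; "travel": the shift along the world's x, y, z in units of 40 mm (1.0 is 40 mm), a list of three; "jaw": the opening, from 0 (shut) to 1 (fully open). A call has 1 to 20 rows; each row shifts and turns the commanded pose from where the row before left it; what a row does not reach is not made up. A row lasts 1/8 s, in which the tool goes at most 62.5 mm and 10.7 degrees, less where a joint would pass 70% of its speed; a pose out of reach is approached as far as the arm can. A call is refused whole if a number of a shift passes 1 or a number of a turn 1, either way. A call with a gripper value outside its range is refused whole. The fingers move at their own pace and stop on an object; "force" is the grip in N (left out, the last holds). Time passes only in rows, so rows that do not move let the fingers close. It gives the time, the measured TCP pose, the force, the opening and the grip force at its end, in the units of the state.
- r.sense(): the state, without advancing time (a new reading comes with each control period).
- r.snapshot(name): name is "side" or "top" or "wrist"; returns a dict with "color" (400x640x3 uint8, red, green, blue), "fx", "fy", "cx", "cy" (pixels), "R" (3x3) and "t" (3): a world point X has camera coordinates R X + t; the wrist camera has in their place "mount" (4x4, takes a point from camera to tool coordinates, whose origin is the TCP and whose axes are the flange's). Camera axes: x right, y down, z forward; pixel columns grow to the right and rows downward; lengths in mm; the calibration is good to about 2 mm. A picture is of the moment at which its call begins: read the wrist's pose just before it. There is no depth.
- r.hand_in(): hands the job in; it is judged then, once.
The state is a dict: "time": time; "joint_pos": joint angles; "qd": joint speeds; "joint_efforts": joint torques, N m; "tool_pos": TCP position; "tcp_rot": TCP orientation; "ft_force": force on the tool from outside, world axes, zero at the start; "wrist_torque": the same for the moment, N m; "finger_gap": finger opening in mm; "grip_force": force on a finger pad.
Only numpy, scipy, OpenCV 4.12 (cv2) and the standard library are available. Lean on these libraries where they do the work, as an engineer would, in place of code of your own. Each camera call takes 0.05 s, during which the arm holds its last target. There are 200 camera calls.

### The job

The bottle brush hangs behind the whisk on the same two-pronged hook: hang the whisk on the other, empty hook, then take the brush and scrub out the large banded mug with it, going down to the bottom three times with a stroke up to near the rim in between. Then hang the brush back on the hook it came from, leave the whisk on the other hook, keep the mug standing where it is, and do not shift or knock over anything else.

Things in the scene. Friction and masses are not known exactly. Their poses are not given: they have to be found in the camera images.
- hook_a: Fixed steel hook stand on which both tools hang at the start: brush at x about 0, whisk in front at x about -52 mm. Origin on the worktop below the slot; its x axis points along the slot to the closed rear end (14 mm post at x = +58 mm). The slot opens to -x, roughly to the robot (yaw up to 0.25 rad). Base plate 150x90x8 mm. The two stands may be either way round, left and right.
- hook_a_rest (a point): On the slot's centre line above the stand's origin, level with the top of the prongs (154 mm high), where the underside of a tool's collar rests. The prongs are two level round bars of 8 mm diameter with 16 mm clear between them.
- hook_a_end (a point): Between the open ends of the prongs, 92 mm in front of hook_a_rest, at the same height. From x = -78 mm to here the prongs flare apart and rise 6 mm, so a hung tool must be lifted 7 to 25 mm to slide in or out; the bars end at x = -96 mm.
- hook_b: The second, identical fixed hook stand (same axes and sizes as hook_a), empty at the start: the spare hook.
- hook_b_rest (a point): As hook_a_rest, on hook_b.
- hook_b_end (a point): As hook_a_end, on hook_b.
- brush: Bottle brush, 203 mm long, 60 to 130 g, hanging upright, bristles down. Origin at the lower end of the bristles, z up. White ribbed bristle head (rigid) 61 mm long, 34 mm in diameter, 22 mm at its tip; steel neck 8 mm thick to z = 118 mm; collar 32 mm in diameter, z = 118 to 123 mm; round grey handle 20 mm in diameter, z = 123 to 203 mm.
- whisk: Balloon whisk, 178 mm long, 60 to 130 g, hanging upright, wires down, in front of the brush. Origin at the lower end of the wires, z up. Wire balloon 38 mm in diameter, 76 mm long; steel neck 8 mm thick to z = 108 mm; collar 32 mm in diameter, z = 108 to 113 mm; round steel handle 20 mm in diameter, z = 113 to 178 mm.
- mug_c: The mug to scrub: largest of the three, 104 mm tall, painted bands, loose, 0.3 to 0.5 kg. Origin on its underside, z up; the round body's axis is at x = 0, y = +17.5 mm, the handle points to -y. Rim 90 mm wide outside; tapered inside, radius 35 mm near the rim, 28 at half height, 22 at the bottom; inner floor 7.5 mm above the underside. In any of the three mug places.
- brush_tip (a point): Centre of the lower end of the brush's bristles (the brush's origin).
- brush_collar (a point): Centre of the underside of the brush's collar, 118 mm above its tip.
- whisk_collar (a point): Centre of the underside of the whisk's collar, 108 mm above the whisk's lower end.
- mug_mouth (a point): Centre of the mouth of the large mug, level with its rim, 104 mm above its underside.
- mug_a: Bystander: plain white mug, 84x117x93 mm, origin on its underside, body axis at y = +16 mm.
- mug_b: Bystander: plain white mug like mug_a, 85x117x94 mm, origin on its underside, body axis at y = +16 mm.
- syrup_bottle: Bystander: tall bottle with a dark pump-like cap, 66 mm in diameter, 268 mm tall, between the two hooks. Origin at the centre of its underside.
- hot_sauce: Bystander: slim sauce bottle with a yellow cap, 48 mm in diameter, 184 mm tall. Origin at the centre of its underside.
- salt_shaker: Bystander: glass shaker, 44 mm in diameter, 90 mm tall. Origin at the centre of its underside.
- pepper_shaker: Bystander: glass shaker, 44 mm in diameter, 90 mm tall. Origin at the centre of its underside.
- milk_tin: Bystander: small tin, 57 mm in diameter, 72 mm tall. Origin at the centre of its underside.
- grinder_side (a point): Fixed point on the left side of the tall coffee grinder that closes the worktop on the robot's right: the grinder fills everything to the right of here (y below -0.55 m) and stands higher than the arm carries things, so keep the arm and gripper clear of it.
Things that resemble listed ones, but are neither listed nor needed, are in the scene too. What is shaped like the brush but orange or red is not meant.

How it is judged (in metres and radians):
On the way, in this order (a step that is already met when the one before it is completed fails the run):
1. the whisk hangs released on the spare hook (x of whisk_collar in the frame of hook_b between -0.082 and 0.045 m and y of whisk_collar in the frame of hook_b between -0.015 and 0.015 m and z of whisk_collar in the frame of hook_b between 0.142 and 0.166 m and angle between whisk's own z axis and vertical below 0.25 rad and contact force between the fingers and whisk below 0.1 N and linear speed of whisk below 0.05 m/s), for 0.2 s.
2. brush tip within 14 mm of the large mug's inner floor: first time (horizontal distance between brush_tip and mug_mouth below 0.03 m and z of brush_tip in the frame of mug_c below 0.022 m), for 0.02 s.
3. the brush is drawn up (tip more than 60 mm above the mug's underside) (horizontal distance between brush_tip and mug_mouth below 0.045 m and z of brush_tip in the frame of mug_c above 0.06 m), for 0.02 s.
4. down at the bottom: second time (all of step 2), for 0.02 s.
5. drawn up again (all of step 3), for 0.02 s.
6. down at the bottom: third time (all of step 4), for 0.02 s.
At the end, for the whole second after the job is handed in: Brush at rest on hook_a and whisk on hook_b, each hung by its collar on the prongs (underside 142 to 166 mm high, within 15 mm of the slot's centre line, stand x -82 to +45 mm, tilt under 0.25 rad); the large mug upright within 50 mm of where it stood (x of whisk_collar in the frame of hook_b between -0.082 and 0.045 m and y of whisk_collar in the frame of hook_b between -0.015 and 0.015 m and z of whisk_collar in the frame of hook_b between 0.142 and 0.166 m and angle between each of whisk, brush's own z axis and vertical below 0.25 rad and x of brush_collar in the frame of hook_a between -0.082 and 0.045 m and y of brush_collar in the frame of hook_a between -0.015 and 0.015 m and z of brush_collar in the frame of hook_a between 0.142 and 0.166 m and angle between mug_c's own z axis and vertical below 0.15 rad and distance of mug_c from where it was at the start of the episode below 0.05 m and linear speed of each of brush, whisk below 0.05 m/s and linear speed of mug_c below 0.03 m/s); the robot touches nothing.
It fails at once if the large mug is tipped by more than 0.4 rad or pushed more than 50 mm (angle between mug_c's own z axis and vertical above 0.4 rad or distance of mug_c from where it was at the start of the episode above 0.05 m).
It fails at once if a bystander is shifted by more than 40 mm or knocked over (distance of any of mug_a, mug_b, syrup_bottle, hot_sauce, salt_shaker, pepper_shaker, milk_tin from where it was at the start of the episode above 0.04 m or angle between any of mug_a, mug_b, syrup_bottle, hot_sauce, salt_shaker, pepper_shaker, milk_tin's own z axis and vertical above 0.5 rad).
It also fails if it takes over 72 s, if anything falls off the work surface, if the arm or the gripper's body presses on something with over 40 N, if the wrist force passes 120 N, or if a joint passes its speed limit or range.

## Working session

There is one attempt and no reset: what is moved stays moved. The work goes in short steps, Python scripts to look and compute and a tool call to move; the robot and the scene stay as the last step left them, time stands still between calls to the robot, and variables do not carry over. Pictures are saved under pics/ and viewed, at most 10 in all, crops included, and the job is handed in when it is done.

Besides the shell and the picture viewer there is one more tool, called after ">>>" by a JSON object that holds its "method" and its "body". apply_moves: Moves the arm, as the interface text tells. Its arguments: {"type":"object","properties":{"angular":{"type":"array"},"travel":{"type":"array"},"jaw":{"type":"array"},"force":{"type":"number"}},"required":["angular","travel","jaw"]}

```bash
mkdir -p pics; ls
python3 - <<'E'
from bench import r
import cv2,json,numpy as np
s=r.sense();print({k:np.round(v,2).tolist() for k,v in s.items()}, r.tcp_to_tips)
for n in("side","top"):
    d=r.snapshot(n);cv2.imwrite(f"pics/{n}0.png",d["color"][:,:,::-1])
    np.savez(f"{n}.npz",**d)
    print(n,d["fx"],d["fy"],d["cx"],d["cy"],np.round(d["R"],4).tolist(),np.round(d["t"],1).tolist())
E
```

```text
pics
{'time': 0.0, 'joint_pos': [-76.34, 7.51, 85.33, 0.0, 87.26, -4.89], 'qd': [-0.04, 0.04, -0.05, -0.08, -0.02, 0.17], 'joint_efforts': [0.0, -56.94, -50.05, 0.0, 0.01, 0.0], 'tool_pos': [190.82, -568.31, 255.25], 'tcp_rot': [-179.89, -0.01, 18.55], 'ft_force': [-0.54, 0.23, -0.04], 'wrist_torque': [-0.02, 0.04, -0.0], 'grip_force': 0.0, 'finger_gap': 85.58} 25.0
side 396.16898465706686 396.16898465706686 319.94953557892995 201.0955527924124 [[0.8265, 0.5629, 0.0013], [0.499, -0.7316, -0.4644], [-0.2605, 0.3845, -0.8856]] [-464.0, -249.9, 1550.9]
top 518.4324766257906 518.4324766257906 323.2442939656144 196.565875780131 [[0.3386, -0.9409, 0.0044], [-0.8989, -0.3248, -0.2941], [0.2782, 0.0956, -0.9557]] [-235.8, 526.0, 1625.0]
```

View pics/side0.png

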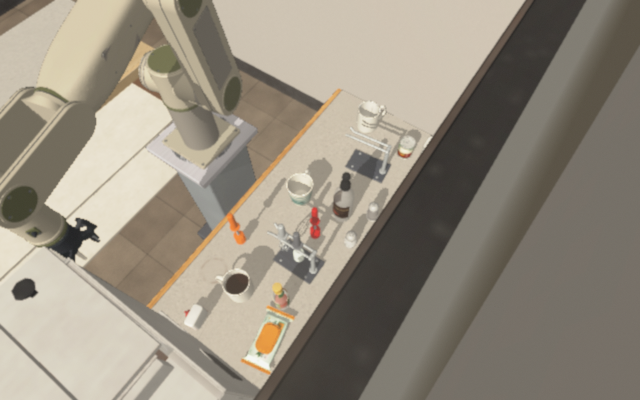

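View pics/top0.png

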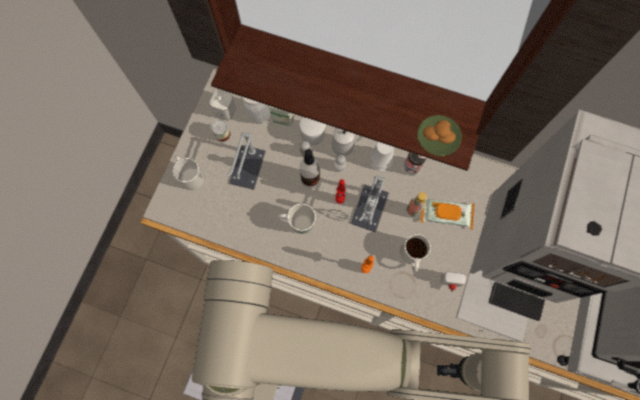

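The right stand (top about 370,208; side about 300,262) carries the tools, so it is hook_a. The left stand (247,165) is empty, so it is hook_b. I'll enlarge both views to get the exact features.

```bash
cat > h.py <<'E'
import numpy as np,cv2
def cam(n):
    return dict(np.load(n+".npz"))
def ray(d,u,v,z):
    c=-d["R"].T@d["t"]; w=d["R"].T@np.array([(u-d["cx"])/d["fx"],(v-d["cy"])/d["fy"],1])
    return c+w*(z-c[2])/w[2]
def proj(d,X):
    p=d["R"]@np.array(X,float)+d["t"]; return np.array([d["fx"]*p[0]/p[2]+d["cx"],d["fy"]*p[1]/p[2]+d["cy"]])
def tri(obs):
    A=[];b=[]
    for d,u,v in obs:
        c=-d["R"].T@d["t"]; w=d["R"].T@np.array([(u-d["cx"])/d["fx"],(v-d["cy"])/d["fy"],1]);w/=np.linalg.norm(w)
        P=np.eye(3)-np.outer(w,w);A.append(P);b.append(P@c)
    return np.linalg.lstsq(np.vstack(A),np.hstack(b),rcond=None)[0]
E
python3 - <<'E'
from h import *
t=cv2.imread("pics/top0.png");s=cv2.imread("pics/side0.png")
def crop(im,x,y,w,h,k,n):
    cv2.imwrite(n,cv2.resize(im[y:y+h,x:x+w],None,fx=k,fy=k,interpolation=cv2.INTER_CUBIC))
# 2x2 montage
a=cv2.resize(t[170:245,335:435],None,fx=4,fy=4,interpolation=cv2.INTER_CUBIC)
b=cv2.resize(t[125:200,200:300],None,fx=4,fy=4,interpolation=cv2.INTER_CUBIC)
c=cv2.resize(s[215:290,260:360],None,fx=4,fy=4,interpolation=cv2.INTER_CUBIC)
d=cv2.resize(s[115:190,330:430],None,fx=4,fy=4,interpolation=cv2.INTER_CUBIC)
cv2.imwrite("pics/m1.png",np.vstack([np.hstack([a,b]),np.hstack([c,d])]))
a=cv2.resize(t[190:265,260:360],None,fx=4,fy=4,interpolation=cv2.INTER_CUBIC)
b=cv2.resize(t[140:215,150:250],None,fx=4,fy=4,interpolation=cv2.INTER_CUBIC)
c=cv2.resize(s[150:225,260:360],None,fx=4,fy=4,interpolation=cv2.INTER_CUBIC)
d=cv2.resize(s[80:155,330:430],None,fx=4,fy=4,interpolation=cv2.INTER_CUBIC)
cv2.imwrite("pics/m2.png",np.vstack([np.hstack([a,b]),np.hstack([c,d])]))
E
```

```text
(no output)
```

View pics/m1.png

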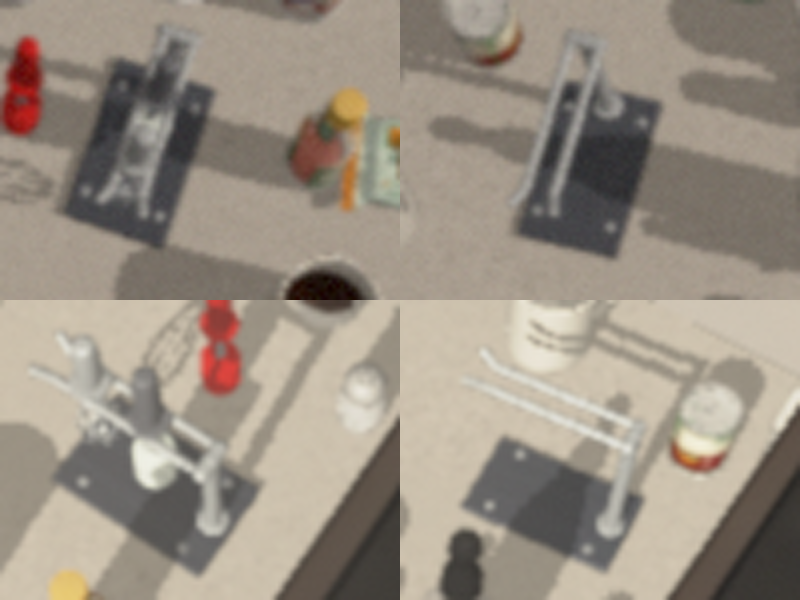

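View pics/m2.png

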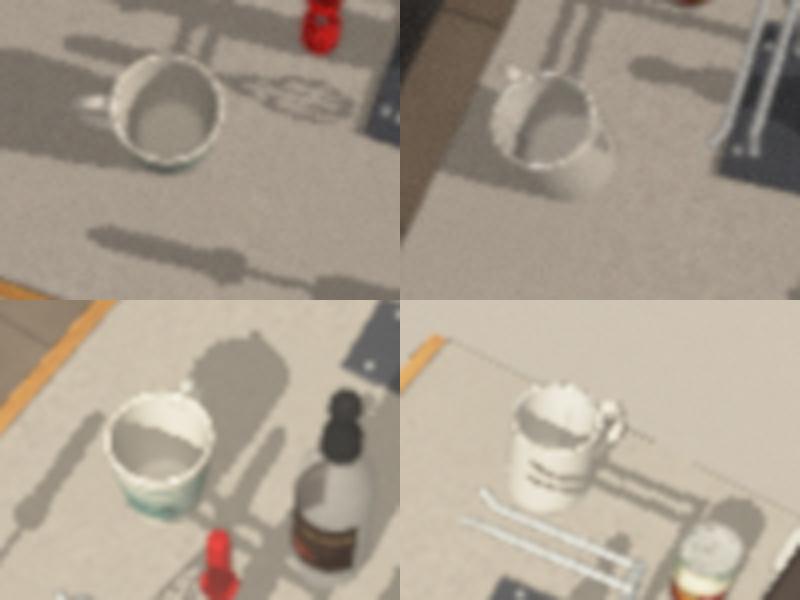

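The banded, largest mug (green band) is the middle one, with its rim centre at top (302,218) and side (300,184). The prong tips and rear ends are readable in the crops. Next I'll fit both stands and the mug, and check the heights.

```bash
cat > m.py <<'E'
from h import *
from scipy.optimize import least_squares
T=cam("top");S=cam("side")
o=-0.4
pts={"a":dict(tt=[(361,219.25),(372,223.25)],tr=[(376.25,178),(384.25,179.5)],st=[(275.5,224.5),(268,233.25)],sr=[(315.5,251.75),(310.75,258)]),
"b":dict(tt=[(229.25,175),(238.75,178)],tr=[(243.25,134.5),(250.75,134.5)],st=[(351.25,128),(346.25,135)],sr=[(389.5,147),(387.5,151.75)])}
for k,p in pts.items():
    m={q:np.mean(v,0)+o for q,v in p.items()}
    tip=tri([(T,*m["tt"]),(S,*m["st"])]);rear=tri([(T,*m["tr"]),(S,*m["sr"])])
    def f(x):
        c,s=np.cos(x[2]),np.sin(x[2]);w=lambda a,z:[x[0]+c*a,x[1]+s*a,z]
        return np.r_[proj(T,w(-96,156))-m["tt"],proj(S,w(-96,156))-m["st"],proj(T,w(58,150))-m["tr"],proj(S,w(58,150))-m["sr"]]
    g=least_squares(f,[rear[0]-58,rear[1],0.])
    print(k,"tri tip",tip.round(),"rear",rear.round(),"fit",g.x.round(3),"res",g.fun.round(1))
print("mug",tri([(T,302+o,218+o),(S,300+o,184.25+o)]).round())
print("syrup cap",tri([(T,310,153),(S,346,176)]).round())
print("whisk top",tri([(T,335+140/4+o,170+130/4+o),(S,260+83/4+o,215+45/4+o)]).round())
print("brush top",tri([(T,335+163/4+o,170+85/4+o),(S,260+145/4+o,215+75/4+o)]).round())
print("red top",tri([(T,342,181),(S,315,208)]).round(),"orange top",tri([(T,371,256),(S,230,212)]).round())
E
python3 m.py
```

```text
a tri tip [ 522. -202.  163.] rear [ 670. -199.  158.] fit [ 6.15017e+02 -1.98899e+02  2.30000e-02] res [-0.8  1.3 -0.3  0.3 -0.5 -0.3  0.8  1.2]
b tri tip [518. 237. 163.] rear [667. 254. 157.] fit [6.11682e+02 2.50896e+02 1.15000e-01] res [-0.6  0.9 -0.1  0.6 -0.2  0.2  1.   0.8]
mug [479.  -3. 104.]
syrup cap [636.  23. 266.]
whisk top [ 562. -197.  226.]
brush top [ 607. -195.  219.]
red top [604. -92. 210.] orange top [ 411. -247.  223.]
```

Fitted heights agree (prongs about 157–163 against 154–156, mug rim 104). Results:

- **hook_a:** about (615,-199), yaw 0.02
- **hook_b:** about (612,251), yaw 0.115
- **mug mouth:** (479,-3)

Now I'll move to look at the whisk from above.

>>> {"method": "apply_moves", "body": {"angular": [[0,0,0],[0,0,0],[0,0,-0.2],[0,0,-0.2],[0,0,-0.2],[0,0,-0.2],[0,0,-0.2],[0,0,-0.2],[0,0,-0.2],[0,0,-0.2],[0,0,-0.2],[0,0,-0.2],[0,0,-0.15],[0,0,0]], "travel": [[0,0.3,1],[0,0.5,1],[0.6,0.7,0.8],[0.6,0.7,0.8],[0.6,0.7,0],[0.6,0.7,0],[0.6,0.7,0],[0.6,0.7,0],[0.6,0.7,0],[0.6,0.7,0],[0.6,0.7,0],[0.6,0.7,0],[0.7,0.7,0],[0,0,0]], "jaw": [1,1,1,1,1,1,1,1,1,1,1,1,1,1], "force": 50}}

```text
time: 1.85
tool_pos: [460.1, -226.9, 399.6]
tcp_rot: [-179.9, 0.0, 1.5]
ft_force: [-0.0, -0.3, -0.2]
finger_gap: 85.4
grip_force: 0.0
```

```bash
cat > w.py <<'E'
import sys
from h import *
from bench import r
from scipy.spatial.transform import Rotation as Ro
def wcam(name):
    s=r.sense(); d=r.snapshot("wrist"); M=np.array(d["mount"])
    Rt=Ro.from_euler("xyz",s["tcp_rot"],degrees=True).as_matrix()
    Rc=Rt@M[:3,:3]; c=Rt@M[:3,3]+np.array(s["tool_pos"])
    e=dict(fx=d["fx"],fy=d["fy"],cx=d["cx"],cy=d["cy"],R=Rc.T,t=-Rc.T@c)
    np.savez(name+".npz",**e); cv2.imwrite(f"pics/{name}.png",d["color"][:,:,::-1]); return e
def st():
    s=r.sense();print({k:np.round(s[k],2).tolist() for k in("time","joint_pos","tool_pos","tcp_rot","ft_force","finger_gap","grip_force")})
def model(e,name,x,y,yaw,tools=()):
    im=cv2.imread(f"pics/{name}.png");c,s=np.cos(yaw),np.sin(yaw)
    w=lambda a,b,z:[x+c*a-s*b,y+s*a+c*b,z]
    L=[[w(-78,q,z) , w(58,q,z)] for q in(8,-8,16,-16) for z in(150,)]
    for A,B in L: cv2.line(im,*[tuple(np.int32(proj(e,P)*8).tolist()) for P in(A,B)],(0,0,255),1,cv2.LINE_AA,3)
    for a,z in tools:
        P=np.array([proj(e,w(a+10*np.cos(t),10*np.sin(t),z)) for t in np.linspace(0,6.28,40)])
        cv2.polylines(im,[np.int32(P*8)],True,(0,255,0),1,cv2.LINE_AA,3)
    cv2.imwrite(f"pics/{name}m.png",im)
E
python3 - <<'E'
from w import *
st();e=wcam("w1");print((-e["R"].T@e["t"]).round(),e["fx"],e["R"].round(2).tolist())
model(e,"w1",615,-199,0.023,[(-52,224),(0,239)])
E
```

```text
{'time': 1.85, 'joint_pos': [-32.0, -6.74, 84.75, 0.03, 102.06, 56.46], 'tool_pos': [460.06, -226.88, 399.59], 'tcp_rot': [-179.93, 0.04, 1.54], 'ft_force': [-0.02, -0.25, -0.22], 'finger_gap': 85.42, 'grip_force': 0.0}
[ 534. -225.  517.] 340.1142398900466 [[0.03, -1.0, -0.0], [-0.96, -0.03, 0.29], [-0.29, -0.01, -0.96]]
```

View pics/w1m.png

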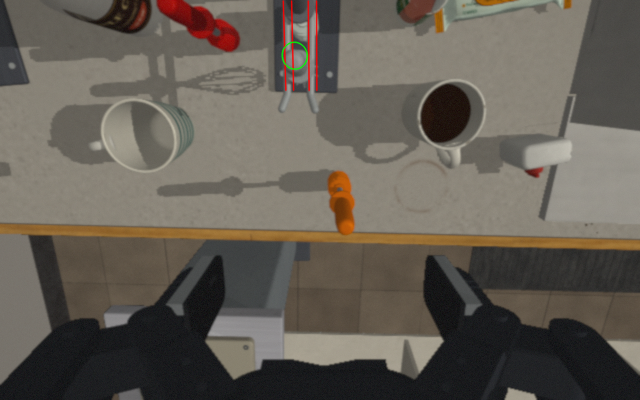

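The wrist view shows the whisk top at about (295,56), which agrees with the model (green), and the mug mouth at about (143,135). I'll go closer over the tools.

>>> {"method": "apply_moves", "body": {"angular": [[0,0,0],[0,0,0],[0,0,0],[0,0,0]], "travel": [[0.7,0.23,-0.58],[0.7,0.23,-0.58],[0.7,0.23,-0.58],[0,0,0]], "jaw": [1,1,1,1]}}

```text
time: 2.4
tool_pos: [542.4, -201.0, 327.2]
tcp_rot: [-179.9, 0.3, 1.4]
ft_force: [-0.2, 1.1, -0.9]
finger_gap: 85.4
grip_force: 0.0
```

Run:
```python
from w import *
st();e=wcam("w2")
model(e,"w2",615,-199,0.023,[(-52,224),(0,239)])
im=cv2.imread("pics/w2m.png");i0=cv2.imread("pics/w2.png")
for X in([563,-200.2,224],[615,-199,239]):print(proj(e,X).round(1))
u,v=np.int32(proj(e,[585,-199,200]));u=max(u,90);v=max(v,130)
c=lambda a:cv2.resize(a[v-130:v+130,u-90:u+90],None,fx=2.2,fy=2.2,interpolation=cv2.INTER_CUBIC)
print(u-90,v-130)
cv2.imwrite("pics/w2c.png",np.hstack([c(im),c(i0)]))
```

```text
{'time': 2.4, 'joint_pos': [-25.41, 3.35, 82.31, -0.0, 94.66, 63.2], 'tool_pos': [542.35, -201.03, 327.23], 'tcp_rot': [-179.86, 0.29, 1.39], 'ft_force': [-0.22, 1.06, -0.87], 'finger_gap': 85.39, 'grip_force': 0.0}
[323.9 177.1]
[323.8  96. ]
233 9
```

View pics/w2c.png

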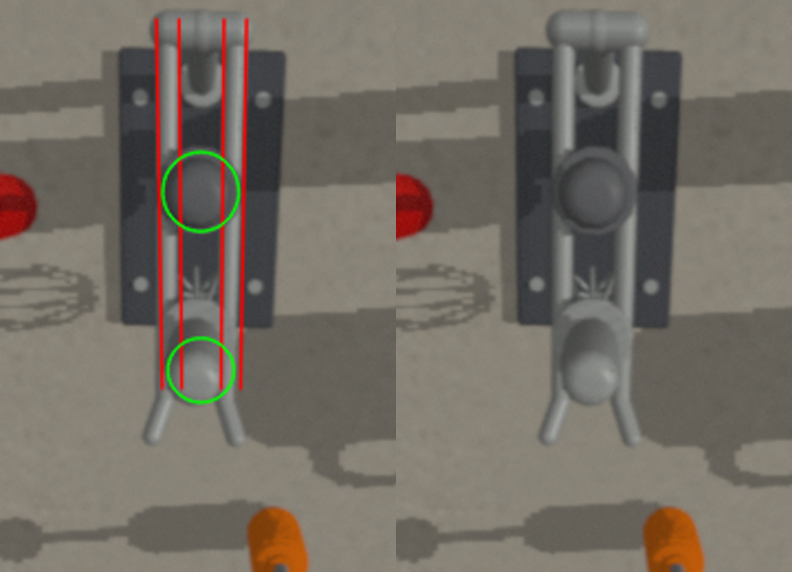

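The model fits the stand to about 1 mm. The whisk's top is near (561,-199) and the brush is near (615,-198). I'll descend on the whisk and grasp it across the slot.

>>> {"method": "apply_moves", "body": {"angular": [[0,0,-0.1],[0,0,0],[0,0,0],[0,0,0],[0,0,0],[0,0,0],[0,0,0],[0,0,0],[0,0,0],[0,0,0],[0,0,0]], "travel": [[0.46,0.05,-0.3],[0,0,-0.7],[0,0,-0.7],[0,0,-0.7],[0,0,-0.65],[0,0,0],[0,0,0],[0,0,0],[0,0,0],[0,0,0],[0,0,0]], "jaw": [1,1,1,1,1,1,0,0,0,0,0], "force": 50}}

```text
time: 3.82
tool_pos: [561.7, -199.3, 209.5]
tcp_rot: [180.0, -0.1, 0.6]
ft_force: [-0.9, 0.4, 5.5]
finger_gap: 19.0
grip_force: 48.6
```

>>> {"method": "apply_moves", "body": {"angular": [[0,0,0],[0,0,0],[0,0,0],[0,0,0],[0,0,0],[0,0,0],[0,0,0],[0,0,0]], "travel": [[0,0,0.2],[0,0,0.2],[0,0,0],[-0.5,0,0],[-0.6,-0.01,0],[-0.6,0,0],[-0.6,-0.01,0],[0,0,0]], "jaw": [0,0,0,0,0,0,0,0]}}

```text
time: 4.82
tool_pos: [468.3, -200.1, 224.5]
tcp_rot: [-180.0, 0.0, 0.5]
ft_force: [0.2, 0.9, -0.4]
finger_gap: 19.1
grip_force: 48.9
```

The whisk is out. I'll raise it and carry it over to the front of hook_b.

>>> {"method": "apply_moves", "body": {"angular": [[0,0,0],[0,0,0],[0,0,0],[0,0,0.1],[0,0,0.1],[0,0,0.1],[0,0,0.1],[0,0,0.1],[0,0,0.1],[0,0,0.1],[0,0,0.06],[0,0,0],[0,0,0],[0,0,0],[0,0,0],[0,0,0]], "travel": [[-0.1,0,0.8],[-0.1,0,0.8],[0,0.4,0.7],[0,0.9,0],[0,0.95,0],[0,0.95,0],[0,0.95,0],[0,0.95,0],[0,0.95,0],[0,0.95,0],[0,0.95,0],[0,0.95,0],[0,0.95,0],[0,0.7,0],[0,0.3,0],[0,0,0]], "jaw": [0,0,0,0,0,0,0,0,0,0,0,0,0,0,0,0]}}

```text
time: 6.82
tool_pos: [461.4, 234.4, 316.5]
tcp_rot: [180.0, 0.0, 6.7]
ft_force: [0.6, -0.8, -1.4]
finger_gap: 18.9
grip_force: 49.0
```

Run:
```python
from w import *
st();e=wcam("w3")
model(e,"w3",611.7,250.9,0.115)
im=cv2.imread("pics/w3m.png");i0=cv2.imread("pics/w3.png")
cv2.imwrite("pics/w3c.png",np.vstack([cv2.resize(a[0:190,200:460],None,fx=1.55*2,fy=1.55,interpolation=cv2.INTER_CUBIC)[:295] for a in (im,i0)]))
```

```text
{'time': 6.82, 'joint_pos': [21.26, -6.37, 92.97, -0.01, 93.43, 104.55], 'tool_pos': [461.4, 234.35, 316.49], 'tcp_rot': [179.98, 0.02, 6.7], 'ft_force': [0.59, -0.79, -1.44], 'finger_gap': 18.92, 'grip_force': 48.99}
```

View pics/w3m.png

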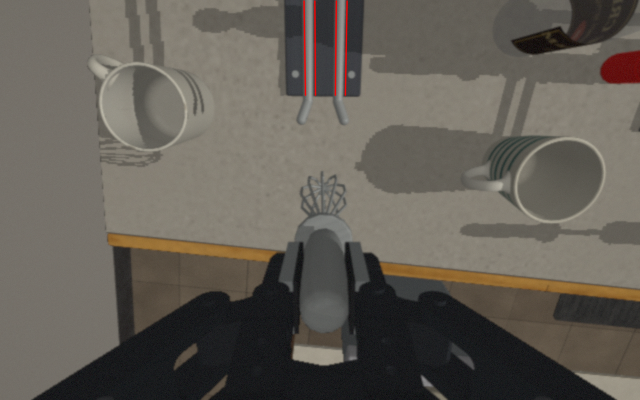

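The whisk hangs straight in the jaws at about (323,315). Hook_b's prongs match the model (tips at 304 and 343, row 122), and the lateral offset is under 1 mm. I'll lower it, slide it in, and lower it on the prongs.

>>> {"method": "apply_moves", "body": {"angular": [[0,0,0],[0,0,0],[0,0,0],[0,0,0],[0,0,0],[0,0,0],[0,0,0],[0,0,0],[0,0,0],[0,0,0],[0,0,0],[0,0,0],[0,0,0],[0,0,0]], "travel": [[0,-0.02,-0.8],[0,0,-0.8],[0,0,-0.7],[0,0,0],[0.5,0.058,0],[0.5,0.058,0],[0.5,0.058,0],[0.5,0.058,0],[0.5,0.058,0],[0.5,0.058,0],[0,0,0],[0,0,-0.2],[0,0,-0.16],[0,0,0]], "jaw": [0,0,0,0,0,0,0,0,0,0,0,0,0,0]}}

```text
time: 8.62
tool_pos: [580.7, 247.0, 209.9]
tcp_rot: [180.0, 0.0, 6.6]
ft_force: [0.5, 0.3, -0.6]
finger_gap: 19.1
grip_force: 49.2
```

>>> {"method": "apply_moves", "body": {"angular": [[0,0,0],[0,0,0],[0,0,0],[0,0,0],[0,0,0],[0,0,0],[0,0,0],[0,0,0],[0,0,0]], "travel": [[0,0,-0.03],[0,0,0],[0,0,0],[0,0,0],[0,0,0.4],[0,0,0.9],[0,0,0.9],[0,0,0.9],[-0.4,0,0]], "jaw": [0,0.7,0.7,0.7,0.7,0.7,0.7,0.7,0.7]}}

```text
time: 9.75
tool_pos: [567.2, 247.4, 339.0]
tcp_rot: [-179.9, -0.5, 6.6]
ft_force: [-0.2, -0.0, -0.4]
finger_gap: 60.0
grip_force: 0.0
```

Run:
```python
from w import *
st();e=wcam("w4")
model(e,"w4",611.7,250.9,0.115,[(-30,224)])
print(proj(e,[581,247,224]))
```

```text
{'time': 9.75, 'joint_pos': [18.82, 8.89, 75.17, -0.01, 95.46, 102.23], 'tool_pos': [567.19, 247.42, 339.05], 'tcp_rot': [-179.9, -0.47, 6.6], 'ft_force': [-0.22, -0.05, -0.44], 'finger_gap': 59.99, 'grip_force': 0.0}
[327.03423229 184.74955687]
```

View pics/w4m.png

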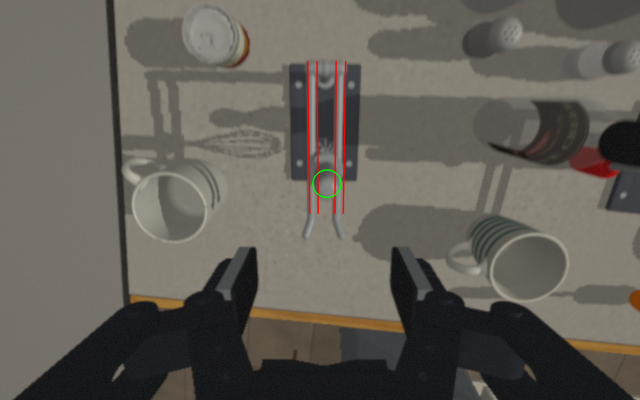

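The whisk hangs centred on hook_b (top at about 327,180) and is released. I'll go back to hook_a for the brush.

>>> {"method": "apply_moves", "body": {"angular": [[0,0,0],[0,0,0],[0,0,-0.1],[0,0,-0.1],[0,0,-0.1],[0,0,-0.1],[0,0,-0.1],[0,0,-0.1],[0,0,-0.1],[0,0,-0.06],[0,0,0],[0,0,0],[0,0,0],[0,0,0],[0,0,0]], "travel": [[-0.5,-0.3,0],[-0.3,-0.9,0],[0,-0.95,0],[0,-0.95,0],[0,-0.95,0],[0,-0.95,0],[0,-0.95,0],[0,-0.95,0],[0,-0.95,0],[0,-0.95,0],[0.4,-0.9,0],[0.5,-0.9,0],[0.6,-0.5,0],[0.5,0,0],[0,0,0]], "jaw": [1,1,1,1,1,1,1,1,1,1,1,1,1,1,1]}}

```text
time: 11.68
tool_pos: [613.9, -197.1, 332.7]
tcp_rot: [-180.0, 0.0, 0.6]
ft_force: [-0.9, -0.4, 0.2]
finger_gap: 85.3
grip_force: 0.0
```

Run:
```python
from w import *
st()
for n,u,v in(("w1",146,134),("w3",555,179),("w4",526,265)):
    print(n,ray(cam(n),u,v,104).round(1))
e=wcam("w5");print(proj(e,[615,-198.4,239]))
g=cv2.cvtColor(cv2.imread("pics/w5.png"),cv2.COLOR_BGR2GRAY)
# rim ellipse of the banded mug in w3/w4: bright rim contour
for n,u,v in(("w3",555,179),("w4",526,265)):
    im=cv2.imread(f"pics/{n}.png").min(2)
    m=np.uint8(im>185)*255; k=np.zeros_like(m); cv2.circle(k,(u,v),58,255,-1); m&=k
    p=cv2.findNonZero(m)
    if p is not None and len(p)>20:
        el=cv2.fitEllipse(cv2.convexHull(p));print(n,len(p),np.round(el[0],1),np.round(el[1],1),ray(cam(n),*el[0],104).round(1))
```

```text
{'time': 11.68, 'joint_pos': [-22.36, 13.51, 70.61, 0.01, 95.94, 67.09], 'tool_pos': [613.87, -197.15, 332.68], 'tcp_rot': [-179.97, 0.04, 0.55], 'ft_force': [-0.9, -0.35, 0.18], 'finger_gap': 85.26, 'grip_force': 0.0}
w1 [482.3 -11.5 104. ]
w3 [480.9   4.5 104. ]
w4 [482.3   4.6 104. ]
[326.02439266 210.0747559 ]
```

Run:
```python
from h import *
from scipy.ndimage import map_coordinates
from scipy.optimize import brute
import os
a=np.linspace(0,2*np.pi,120,endpoint=False)
D=[]
for n,f in(("w1","w1"),("w3","w3"),("w4","w4"),("top","top0"),("side","side0")):
    g=cv2.GaussianBlur(cv2.cvtColor(cv2.imread(f"pics/{f}.png"),cv2.COLOR_BGR2GRAY),(0,0),1.0).astype(float)
    D.append((n,cam(n),g))
def val(e,g,x,y,r):
    P=np.array([proj(e,[x+r*np.cos(t),y+r*np.sin(t),104]) for t in a]);return map_coordinates(g,[P[:,1],P[:,0]],order=1)
def sc(e,g,x,y): # rim bright at r 42.5 vs both sides
    return -np.clip(val(e,g,x,y,43)-0.5*val(e,g,x,y,49)-0.5*val(e,g,x,y,36),-10,40).mean()
R=(slice(464,500,2),slice(-18,16,2))
for n,e,g in D:
    b=brute(lambda p:sc(e,g,*p),R);print(n,b.round(1),round(-sc(e,g,*b),1))
print("all",brute(lambda p:sum(sc(e,g,*p) for n,e,g in D),R).round(1))
```

```text
w1 [479.4  -2.9] 34.2
w3 [479.1  -1.4] 38.3
w4 [478.3  -0.7] 36.5
top [481.5  -4.3] 15.7
side [478.2  -4.8] 13.7
all [479.2  -2. ]
```

>>> {"method": "apply_moves", "body": {"angular": [[0,0,0],[0,0,0],[0,0,0],[0,0,0],[0,0,0],[0,0,0],[0,0,0],[0,0,0],[0,0,0],[0,0,0]], "travel": [[0,-0.03,-0.7],[0,0,-0.7],[0,0,-0.7],[0,0,-0.7],[0,0,-0.15],[0,0,0],[0,0,0],[0,0,0],[0,0,0],[0,0,0]], "jaw": [1,1,1,1,1,1,0,0,0,0], "force": 60}}

```text
time: 12.98
tool_pos: [613.5, -198.1, 215.6]
tcp_rot: [180.0, -0.0, 0.6]
ft_force: [-0.1, 0.4, 1.2]
finger_gap: 18.2
grip_force: 58.4
```

Mug mouth is at about (479,-2), consistent over five views. The brush is gripped; I'll lift it and slide it out.

>>> {"method": "apply_moves", "body": {"angular": [[0,0,0],[0,0,0],[0,0,0],[0,0,0],[0,0,0],[0,0,0],[0,0,0],[0,0,0],[0,0,0],[0,0,0],[0,0,0]], "travel": [[0,0,0.2],[0,0,0.2],[0,0,0],[-0.5,-0.005,0],[-0.5,-0.005,0],[-0.5,-0.005,0],[-0.5,-0.005,0],[-0.5,-0.005,0],[-0.5,-0.005,0],[-0.4,0,0],[0,0,0]], "jaw": [0,0,0,0,0,0,0,0,0,0,0]}}

```text
time: 14.35
tool_pos: [476.7, -199.4, 231.2]
tcp_rot: [180.0, -0.0, 0.5]
ft_force: [-0.1, 0.2, -0.7]
finger_gap: 18.7
grip_force: 58.5
```

>>> {"method": "apply_moves", "body": {"angular": [[0,0,0],[0,0,0],[0,0,0],[0,0,0],[0,0,0],[0,0,0],[0,0,0],[0,0,0],[0,0,0],[0,0,0]], "travel": [[0,0,0.8],[0,0,0.8],[0,0.2,0.8],[0,0.8,0],[0.02,0.8,0],[0.02,0.8,0],[0.02,0.8,0],[0,0.8,0],[0,0.73,0],[0,0,0]], "jaw": [0,0,0,0,0,0,0,0,0,0]}}

```text
time: 15.6
tool_pos: [480.2, -0.2, 327.2]
tcp_rot: [-180.0, -0.0, 0.7]
ft_force: [-0.7, 0.9, -0.2]
finger_gap: 18.8
grip_force: 58.7
```

Run:
```python
from w import *
st();e=wcam("w6")
im=cv2.imread("pics/w6.png")
def circ(x,y,z,r,c):
    P=np.array([proj(e,[x+r*np.cos(t),y+r*np.sin(t),z]) for t in np.linspace(0,6.28,60)]);cv2.polylines(im,[np.int32(P*8)],True,c,1,cv2.LINE_AA,3)
circ(479.2,-2,104,45,(0,0,255));p=r.sense()["tool_pos"]
circ(p[0],p[1],p[2]-179.6,11,(0,255,0));circ(p[0],p[1],p[2]-118.6,17,(255,0,0))
cv2.imwrite("pics/w6m.png",im)
```

```text
{'time': 15.6, 'joint_pos': [-6.17, -12.42, 97.26, 0.03, 95.14, 83.11], 'tool_pos': [480.19, -0.22, 327.24], 'tcp_rot': [-179.97, -0.03, 0.72], 'ft_force': [-0.68, 0.87, -0.21], 'finger_gap': 18.76, 'grip_force': 58.72}
```

View pics/w6m.png

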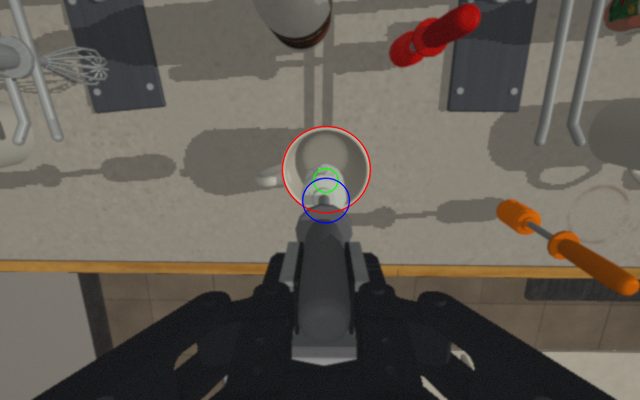

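The brush hangs straight in the jaws, with its tip (green, about 327,180) over the mug mouth (red rim fits). First dip.

>>> {"method": "apply_moves", "body": {"angular": [[0,0,0],[0,0,0],[0,0,0],[0,0,0],[0,0,0],[0,0,0],[0,0,0],[0,0,0],[0,0,0]], "travel": [[-0.025,-0.04,0],[0,0,-0.6],[0,0,-0.6],[0,0,-0.6],[0,0,-0.6],[0,0,-0.6],[0,0,-0.2],[0,0,-0.13],[0,0,0]], "jaw": [0,0,0,0,0,0,0,0,0]}}

```text
time: 16.77
tool_pos: [479.0, -4.0, 194.4]
tcp_rot: [180.0, -0.0, 0.5]
ft_force: [-0.1, 1.3, -0.6]
finger_gap: 18.3
grip_force: 58.7
```

>>> {"method": "apply_moves", "body": {"angular": [[0,0,0],[0,0,0],[0,0,0],[0,0,0],[0,0,0],[0,0,0],[0,0,0],[0,0,0],[0,0,0],[0,0,0],[0,0,0],[0,0,0],[0,0,0],[0,0,0],[0,0,0],[0,0,0],[0,0,0],[0,0,0]], "travel": [[0,0.03,0.6],[0,0,0.6],[0,0,0.6],[0,0,0],[0,0,-0.6],[0,0,-0.6],[0,0,-0.5],[0,0,-0.1],[0,0,0],[0,0,0.6],[0,0,0.6],[0,0,0.6],[0,0,0],[0,0,-0.6],[0,0,-0.6],[0,0,-0.5],[0,0,-0.1],[0,0,0]], "jaw": [0,0,0,0,0,0,0,0,0,0,0,0,0,0,0,0,0,0]}}

```text
time: 19.02
tool_pos: [478.6, -2.5, 193.8]
tcp_rot: [-180.0, 0.0, 0.6]
ft_force: [-1.3, 0.4, 0.5]
finger_gap: 18.5
grip_force: 58.7
```

Third dip is done. I'll raise the brush and carry it back to the front of hook_a.

>>> {"method": "apply_moves", "body": {"angular": [[0,0,0],[0,0,0],[0,0,0],[0,0,0],[0,0,0],[0,0,0],[0,0,0],[0,0,0],[0,0,0],[0,0,0],[0,0,0],[0,0,0],[0,0,0],[0,0,0],[0,0,0],[0,0,0],[0,0,0]], "travel": [[0,0,0.5],[0,0,0.8],[0,0,0.8],[0,0,0.8],[0,0,0.43],[0,-0.5,0],[0,-0.8,0],[0,-0.8,0],[0,-0.8,0],[0,-0.8,0],[0,-0.8,0],[0,-0.4,0],[0,0,0],[0,0,-0.8],[0,0,-0.8],[0,0,-0.75],[0,0,0]], "jaw": [0,0,0,0,0,0,0,0,0,0,0,0,0,0,0,0,0]}}

```text
time: 21.15
tool_pos: [477.4, -196.5, 230.4]
tcp_rot: [-179.8, 0.3, 0.6]
ft_force: [-0.9, 0.5, -0.5]
finger_gap: 19.0
grip_force: 58.8
```

>>> {"method": "apply_moves", "body": {"angular": [[0,0,0],[0,0,0],[0,0,0]], "travel": [[0,-0.04,0.02],[0,0,0],[0,0,0]], "jaw": [0,0,0]}}

```text
time: 21.52
tool_pos: [479.3, -200.4, 235.3]
tcp_rot: [179.9, -0.1, 0.5]
ft_force: [-0.6, 0.6, -0.5]
finger_gap: 18.6
grip_force: 58.8
```

>>> {"method": "apply_moves", "body": {"angular": [[0,0,0],[0,0,0]], "travel": [[0,0,0],[0,0,0]], "jaw": [0,0]}}

```text
time: 21.78
tool_pos: [478.8, -200.1, 234.0]
tcp_rot: [180.0, -0.0, 0.5]
ft_force: [-0.3, 1.0, -1.1]
finger_gap: 18.7
grip_force: 58.8
```

>>> {"method": "apply_moves", "body": {"angular": [[0,0,0],[0,0,0],[0,0,0],[0,0,0],[0,0,0],[0,0,0],[0,0,0],[0,0,0],[0,0,0],[0,0,0],[0,0,0],[0,0,0]], "travel": [[0.45,0.02,0],[0.45,0.004,0],[0.45,0.004,0],[0.45,0.004,0],[0.45,0.004,0],[0.45,0.004,0],[0.45,0.004,0],[0,0,0],[0,0,-0.2],[0,0,-0.2],[0,0,0],[0,0,0]], "jaw": [0,0,0,0,0,0,0,0,0,0,0,0]}}

```text
time: 23.28
tool_pos: [604.5, -198.4, 217.9]
tcp_rot: [-180.0, 0.0, 0.5]
ft_force: [-0.6, -0.0, -0.4]
finger_gap: 18.7
grip_force: 59.0
```

>>> {"method": "apply_moves", "body": {"angular": [[0,0,0],[0,0,0],[0,0,0],[0,0,0],[0,0,0],[0,0,0],[0,0,0],[0,0,0],[0,0,0],[0,0,0],[0,0,0],[0,0,0]], "travel": [[0,0,-0.05],[0,0,0],[0,0,0],[0,0,0],[0,0,0],[0,0,0.3],[0,0,0.8],[0,0,0.8],[0,0,0.8],[0,0,0.5],[-0.4,0,0.3],[0,0,0]], "jaw": [0,0,0.7,0.7,0.7,0.7,0.7,0.7,0.7,0.7,0.7,0.7]}}

```text
time: 24.78
tool_pos: [588.8, -198.6, 357.6]
tcp_rot: [179.9, -0.1, 0.5]
ft_force: [-0.5, -0.4, -0.5]
finger_gap: 59.7
grip_force: 0.0
```

Run:
```python
from w import *
st();e=wcam("w7")
model(e,"w7",615,-198.5,0.008,[(-10.5,239)])
d=r.snapshot("top");t=d["color"][:,:,::-1]
a=cv2.imread("pics/w7m.png")[0:300,150:500]
b=cv2.resize(t[120:270,160:435],None,fx=1.6,fy=2,interpolation=cv2.INTER_CUBIC)
cv2.imwrite("pics/fin.png",np.hstack([a,b]))
```

```text
{'time': 24.78, 'joint_pos': [-23.36, 9.64, 72.42, -0.0, 97.79, 66.1], 'tool_pos': [588.79, -198.61, 357.62], 'tcp_rot': [179.94, -0.13, 0.53], 'ft_force': [-0.55, -0.44, -0.53], 'finger_gap': 59.73, 'grip_force': 0.0}
```

View pics/fin.png

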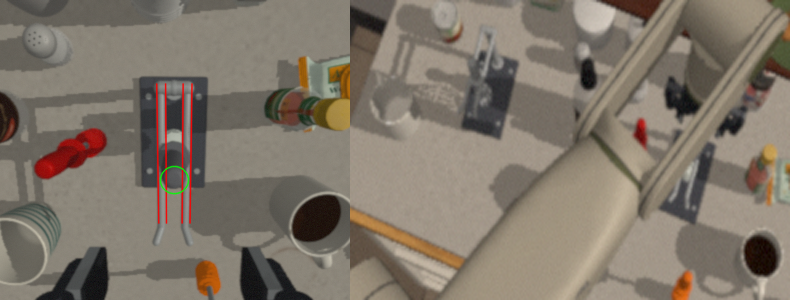

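The brush hangs on hook_a: its handle top is inside the predicted ring at (174,180), with the white head below at (174,137). The whisk is still on hook_b and everything else stands. I'm handing in.

```bash
python3 -c "
from bench import r
print(r.hand_in())"
```

```text
the job is handed in; nothing more can be done
None
```

The whisk hangs on hook_b, the banded mug got three brush dips to the bottom, and the brush is back on hook_a; the job was handed in at about 25 s and returned no verdict.

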